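# Draw the lopsided bracket from the rack and hold it level over the fixture

### The arm

A 6-joint arm with a two-finger parallel gripper is mounted at the origin on the work surface. World frame = base frame: x ahead of the robot, y to its left, z up, the work surface at z = 0. Lengths are in m, angles in rad, forces in N, time in s.
With the tool pointing down it reaches from about 0.375 to 0.825 m from the base axis. Payload 5.5 kg.
Tool frame: the origin (TCP) lies at the centre of the arm's flange, where the gripper is bolted on; the fingertips stand 173 mm ahead of it and the grasp point (between the pads) lies 155 mm ahead of it (pinch_z is the distance from the TCP to the grasp point, in m); z points along the fingers, y is the line along which they close (so a half turn about z gives the same grasp; the last joint's range is limited). The gripper opens to 85 mm and grips with 20 to 120 N. Pads are 22 mm wide; open, the fingers measure 114 mm over their backs; the gripper's body (76 mm by 85 mm) begins 54 mm behind the grasp point. The pads swing forward as they close: fully open they stand 13 mm farther back than shut.
Start: joints at [1.255, 0.314, -0.047, 1.21, 0, 1.571], TCP at [0.186, 0.57, 0.405] pointing down, gripper open.
Joint ranges: [-2.67, 2.67], [-0.69, 1.73], [-1.03, 1.25], [-2.08, 2.16], [-1.42, 1.45], [-3.14, 3.14]. Speed limits (rad/s): [2.39, 2.39, 3.01, 3.14, 3.14, 3.14].

### API

Orientations are given as a unit quaternion [x, y, z, w].
In Python, from bench import * gives the robot as it stands.
- The arm moves only by the shell command python3 -m pendant 'ROWS' [OPENING] [FORCE]. ROWS is JSON, a list of rows, each an object of numbers: "x", "y", "z": the shift along the world's x, y, z as a fraction of full scale; "twist": the turn about the world's z as a fraction of full scale. A call has 1 to 12 rows; each row is the pose to reach, as a shift and turn from the pose commanded when the call began; what a row does not reach only later rows make up. Full scale, the value 1, is 0.4 m for a shift and pi/2 rad for a turn. A row lasts 1/12 s, in which the tool goes at most 41.7 mm and 7.16 degrees, less where a joint would pass 70% of its speed; a pose out of reach is approached as far as the arm can. A call with a number of a shift or a turn outside -1 to 1 is refused whole. A call with a gripper value outside its range is refused whole. OPENING is the opening in per cent of the stroke, from 0 (shut) to 100 (fully open), set as the call begins (- or left out, the last holds). The fingers move at their own pace and stop on an object; FORCE is the grip in N (left out, the last holds). Time passes only in rows, so rows that repeat a pose let the fingers close. It gives the time, the measured TCP pose, the force, the opening and the grip force at its end, in the units of the state.
- observe(): the state, without advancing time (a new reading comes with each control period).
- get_image(name): name is "scene" or "side" or "wrist"; returns (picture, depth): 420x560x3 uint8, red, green, blue; 420x560 float32, m along the optical axis (not along the pixel's ray), 0 where there is no reading.
- camera_params(name): a dict with "mtx" (3x3 intrinsics, pixels), "rvec" (rotation vector, rad) and "tvec" (3), from world to camera coordinates, as OpenCV has them. Camera axes: x right, y down, z forward; pixel columns grow to the right and rows downward; lengths in m; the calibration is good to about 2 mm. The wrist camera is an equidistant fisheye: a pixel r from the principal point sees the ray r / f radians off the axis. A picture is of the moment at which its call begins: read the wrist's pose just before it. camera_params takes no time and is no camera call; for the wrist camera it gives the pose at the moment of the call.
- close_job(): hands the job in; it is judged then, once.
The state is a dict: "time": time; "joints": joint angles; "qd": joint speeds; "joint_torque": joint torques, N m; "eef_pos": TCP position; "orientation": TCP orientation; "ft_force": force on the tool from outside, world axes, zero at the start; "wrist_torque": the same for the moment, N m; "grip_width": finger opening in m; "grasp_force": force on a finger pad.
Only numpy, scipy, OpenCV 4.12 (cv2) and the standard library are available. Lean on these libraries where they do the work, as an engineer would, in place of code of your own. Each camera call takes 0.05 s, during which the arm holds its last target. There are 200 camera calls.

### The job

Grip the aluminium bracket by its top rail at its balance point, slide it up out of its slot in the wooden rack, and carry it upright to the steel fixture without touching the fixture with it. Finish holding it still and level in the gripper, about 5 cm above the fixture's guide blocks and lined up with them, boss over the red blocks, ready to be lowered in; do not put it down or let go, and leave everything else where it is.

Things in the scene. Friction and masses are not known exactly. Their poses are not given: they have to be found in the camera images.
- bracket: The bracket: flat open casting of pale aluminium, 180 mm long (x), 8 mm thick (y), 114 mm tall (z up), 0.45 to 0.75 kg, straight top rail 22 mm tall, a heavy dark steel boss near its +x end. Origin at the middle of its underside. It stands upright in one of the rack's slots, boss end away from the robot, and may lean up to 4 degrees
- bracket_grip (a point): The bracket's balance point: at half height of its 8 mm thick top rail, straight above its centre of mass; 103 mm above the bracket's underside, 11 mm below its top edge, 26 mm from the boss axis towards the -x end, 61 mm from the +x end. Axes as the bracket
- bracket_boss (a point): Centre of the bracket's dark steel boss, a disc 44 mm across and 26 mm thick, axis across the plate; 55 mm above the bracket's underside, 35 mm from its +x end. The boss top is 26 mm lower than the balance point: fingers that reach lower there would strike it
- rack: Fixed wooden rack, 210 x 145 x 40 mm, three slots along its x at its y = -45, 0, +45 mm, each 10 mm wide, 28 mm deep, floor 12 mm above the bench. Bracket, oak blank and copper slab stand one in each slot, in any order, along the rack's x; the other two end 60 mm or more below the bracket's top edge. Origin at centre of its underside
- fixture: Fixed steel fixture, base 230 x 90 x 12 mm; two grey guide blocks at x = -70 mm, two red ones at x = 55 mm, tops 34 mm above the bench, a 12 mm gap along x between the blocks of each pair. Origin at centre of its underside, x towards the red end. The bracket belongs over it with both x axes alike, plate over the gap, boss over the middle of the red blocks (the middles coincide)
- oak_blank: pale oak blank, 150 x 8 x 54 mm, standing in another slot of the rack; bystander; origin at centre of its underside
- copper_slab: copper slab, 130 x 8 x 46 mm, standing in another slot of the rack; bystander; origin at centre of its underside
- screwdriver: blue-handled screwdriver, 170 mm, lying on the bench; bystander
- tin: brass dish, 72 mm wide, 28 mm high; bystander
- mug: blue mug, 80 mm wide, 90 mm high, on the far side of the rack and fixture; bystander
- mandrel: steel ring mandrel, slim upright cone 150 mm high on a 44 mm foot, on the far side of the rack and fixture; bystander
- oil_jar: amber jar, 56 mm wide, 85 mm high, on the far side of the rack and fixture; bystander
- mallet: wooden-handled hammer, 240 mm, lying on the left of the bench; bystander
Mind the look-alikes: they are no part of the job. What is shaped like the fixture but purple is not meant.

How it is judged:
By the outcome, as a careful person would: the job done as asked, in the order asked, and still so for the second after the job is handed in, while the arm keeps its last pose, push and grip.
It also fails if it takes over 42 s, if anything falls off the work surface, if the arm or the gripper's body presses on something with over 40 N, if the wrist force passes 120 N, or if a joint passes its speed limit or range.

## Working session

There is one attempt and no reset: what is moved stays moved. The work goes in short steps, Python scripts to look and compute and a shell command to move; the robot and the scene stay as the last step left them, time stands still between calls to the robot, and variables do not carry over. Pictures are saved under pics/ and viewed, at most 10 in all, crops included, and the job is handed in when it is done.

```bash
mkdir -p pics
cat > h.py <<'E'
from bench import *
import numpy as np, cv2
def snap(n,f):
    p=camera_params(n); im,d=get_image(n); cv2.imwrite(f'pics/{f}.png',im[:,:,::-1]); np.savez(f'pics/{f}.npz',im=im,d=d,**{k:np.array(v) for k,v in p.items() if k in('mtx','rvec','tvec')}); return im,d,p
def cloud(f):
    z=np.load(f'pics/{f}.npz'); d=z['d']; R=cv2.Rodrigues(z['rvec'])[0]; K=z['mtx']
    v,u=np.mgrid[:d.shape[0],:d.shape[1]]
    if f.startswith('wrist'):
        x=(u-K[0,2])/K[0,0]; y=(v-K[1,2])/K[1,1]; r=np.hypot(x,y)+1e-9; t=np.tan(np.minimum(r,1.5))/r; x=x*t;y=y*t
    else: x=(u-K[0,2])/K[0,0]; y=(v-K[1,2])/K[1,1]
    P=np.stack([x*d,y*d,d],-1)
    return (P-z['tvec'].ravel())@R, z['im'], d
E
python3 - <<'E'
from h import *
for n in('scene','side','wrist'): snap(n,n+'0')
s=observe(); print(s['eef_pos'],s['orientation'],s['ft_force'],s['time'])
a=[cv2.imread(f'pics/{n}0.png') for n in('scene','side')]
cv2.imwrite('pics/both.png',cv2.resize(np.vstack(a),None,fx=.71,fy=.71))
E
```

```text
[0.18625792 0.57012791 0.40403336] [ 1.57231059e-01  9.87561620e-01 -6.56202851e-04 -1.05253775e-04] [-1.00274055 -0.26303833  0.71771347] 0.15
```

View pics/scene0.png

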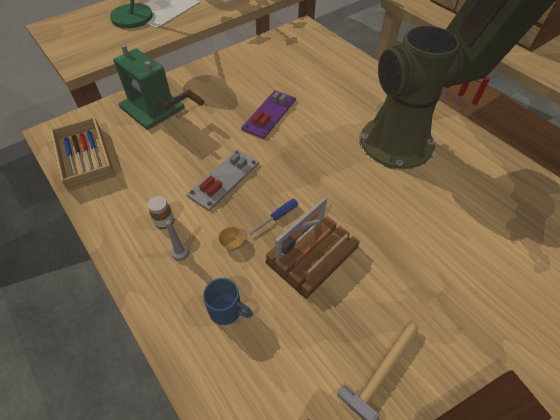

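View pics/side0.png

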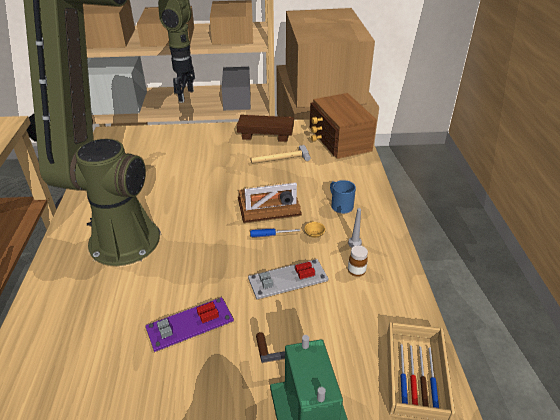

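Scene: the bracket is at about (302,228), in the rack (312,255), with its boss at (288,243). The real grey fixture is at (223,180) with red blocks at (210,186). Possible mix-ups are the purple fixture at (270,113) and the oak and copper slabs at (320,255). In the side view the bracket is at (270,195) and the fixture at (288,278).

```bash
cat > m.py <<'E'
from h import *
def line(P):
    c=P[:,:2].mean(0); w=np.linalg.svd(P[:,:2]-c,full_matrices=False)[2][0]; w=w if w[0]>0 else -w
    t=(P[:,:2]-c)@w; n=(P[:,:2]-c)@np.array([-w[1],w[0]]); lo,hi=np.percentile(t,[1,99])
    return (c+w*(lo+hi)/2).round(4),'yaw',np.degrees(np.arctan2(w[1],w[0])).round(2),'len',(hi-lo).round(4),'wid',np.ptp(np.percentile(n,[2,98])).round(4),len(P)
E
python3 - <<'E'
from m import *
for f,bx,fx in(('scene0',(255,190,370,300),(180,145,265,212)),('side0',(230,175,310,225),(240,255,335,302))):
    P,im,d=cloud(f); 
    def box(b): s=np.s_[b[1]:b[3],b[0]:b[2]]; ok=d[s]>0; return P[s][ok],im[s][ok].astype(int)
    Q,c=box(bx); z=Q[:,2]; print(f,'zmax',np.percentile(z,99.7))
    print('rail',*line(Q[(z>.105)&(z<.135)]))
    print('railtop',*line(Q[(z>.121)&(z<.135)]))
    print('rack top',*line(Q[(z>.035)&(z<.045)]))
    Q,c=box(fx); z=Q[:,2]
    print('fix',*line(Q[(z>.008)&(z<.017)]))
    top=(z>.029)&(z<.038); red=(c[:,0]>1.8*c[:,1]); print('red',*line(Q[top&red]),'grey',*line(Q[top&~red]))
s=cv2.imread('pics/scene0.png')[185:300,180:370]; t=cv2.imread('pics/side0.png')[170:310,230:370]
cv2.imwrite('pics/crop.png',np.hstack([cv2.resize(s,(480,290),interpolation=2),cv2.resize(t,(290,290),interpolation=2)]))
E
```

```text
scene0 zmax 0.12815083253652285
rail [0.5016 0.1111] yaw 7.93 len 0.1765 wid 0.0088 408
railtop [0.5015 0.1101] yaw 7.99 len 0.1752 wid 0.0087 246
rack top [0.4937 0.1627] yaw 9.35 len 0.1973 wid 0.1367 2727
fix [ 0.5374 -0.2013] yaw 15.66 len 0.2267 wid 0.0883 1318
red [ 0.5913 -0.1908] yaw 59.7 len 0.0563 wid 0.0521 156 grey [ 0.5359 -0.2103] yaw 11.63 len 0.1641 wid 0.0499 115
side0 zmax 0.12889962920235962
rail [0.5047 0.1073] yaw 8.1 len 0.1766 wid 0.0157 318
railtop [0.5044 0.1077] yaw 8.39 len 0.1754 wid 0.0167 138
rack top [0.4951 0.1191] yaw -8.29 len 0.2175 wid 0.1337 611
fix [ 0.5435 -0.2137] yaw 13.8 len 0.2261 wid 0.0901 1217
red [ 0.5947 -0.1925] yaw 76.61 len 0.0572 wid 0.0546 146 grey [ 0.4748 -0.2256] yaw -75.07 len 0.0469 wid 0.029 90
```

View pics/crop.png

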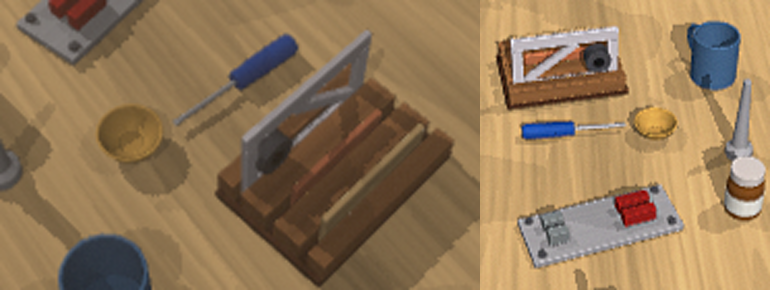

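The crop confirms it: the bracket is in the −y slot, the pale plate with the dark boss at its far (+x) end. The copper and oak pieces are in the other two slots. Estimates are grip ≈ (0.532, 0.113) with yaw 8°, and fixture ≈ (0.54, −0.207) with yaw ≈ 14.5°. Next I move above the grip.

```bash
python3 -m pendant '[{"x":0.02,"y":-0.03,"twist":0.02},{"x":0.06,"y":-0.08,"twist":0.05},{"x":0.12,"y":-0.15,"twist":0.09},{"x":0.18,"y":-0.23,"twist":0.13},{"x":0.24,"y":-0.31,"twist":0.17},{"x":0.3,"y":-0.39,"twist":0.2},{"x":0.36,"y":-0.47,"twist":0.23},{"x":0.42,"y":-0.55,"twist":0.25},{"x":0.48,"y":-0.63,"twist":0.27},{"x":0.54,"y":-0.71,"twist":0.28},{"x":0.6,"y":-0.79,"twist":0.29},{"x":0.66,"y":-0.87,"twist":0.29}]' 100 20
python3 -m pendant '[{"x":0.06,"y":-0.08},{"x":0.11,"y":-0.15},{"x":0.16,"y":-0.2},{"x":0.19,"y":-0.24,"z":-0.01},{"x":0.2,"y":-0.26,"z":-0.03},{"x":0.205,"y":-0.27,"z":-0.06},{"x":0.205,"y":-0.27,"z":-0.08},{"x":0.205,"y":-0.27,"z":-0.09},{"x":0.205,"y":-0.27,"z":-0.09},{"x":0.205,"y":-0.27,"z":-0.09}]'
python3 - <<'E'
from m import *
im,d,p=snap('wrist','wrist1'); s=observe(); print(s['eef_pos'],s['orientation'],s['joints'],p['mtx'])
P,im,d=cloud('wrist1'); z=P[...,2]
m=(d>0)&(np.abs(P[...,0]-.5)<.14)&(np.abs(P[...,1]-.11)<.05)
print('zmax',np.percentile(z[m],99.5))
print('rail',*line(P[m&(z>.115)&(z<.14)])); print('slices',*line(P[m&(z>.121)&(z<.14)]))
E
```

```text
[0.18627996 0.57017122 0.40417401] [ 1.57225440e-01  9.87562599e-01 -5.17213079e-04 -7.86657940e-05] [ 1.25502156e+00  3.13950169e-01 -4.76818525e-02  1.21021060e+00
 -7.27763705e-06  1.57078264e+00] [[325.1922621    0.         279.71102916]
 [  0.         325.1922621  208.74878344]
 [  0.           0.           1.        ]]
zmax 0.05883289168216915invalid input at $[0]: expected keys x, y, z, twist
invalid input at $[0]: expected keys x, y, z, twist
m.py:3: RuntimeWarning: Mean of empty slice.
  c=P[:,:2].mean(0); w=np.linalg.svd(P[:,:2]-c,full_matrices=False)[2][0]; w=w if w[0]>0 else -w
  ret = um.true_divide(
Traceback (most recent call last):
  File "m.py", line 3, in line
    c=P[:,:2].mean(0); w=np.linalg.svd(P[:,:2]-c,full_matrices=False)[2][0]; w=w if w[0]>0 else -w
                         ~~~~~~~~~~~~~~~~~~~~~~~~~~~~~~~~~~~~~~~~~~~~~~~^^^
IndexError: index 0 is out of bounds for axis 0 with size 0
```

View pics/wrist1.png

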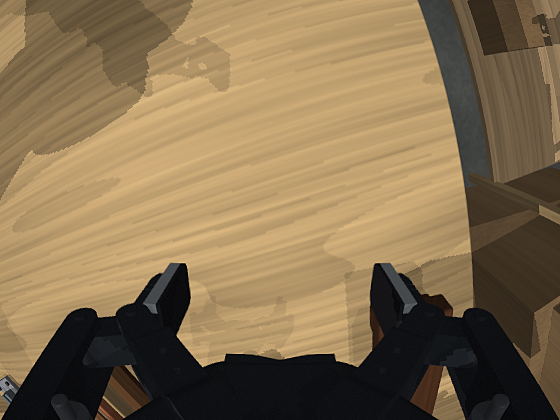

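All four keys are needed in every row, so nothing has moved. The picture shows only bare bench between the fingers at (185,290) and (380,290). I'll retype the rows.

```bash
python3 -m pendant '[{"x":0.02,"y":-0.03,"z":0,"twist":0.02},{"x":0.06,"y":-0.08,"z":0,"twist":0.05},{"x":0.12,"y":-0.15,"z":0,"twist":0.09},{"x":0.18,"y":-0.23,"z":0,"twist":0.13},{"x":0.24,"y":-0.31,"z":0,"twist":0.17},{"x":0.3,"y":-0.39,"z":0,"twist":0.2},{"x":0.36,"y":-0.47,"z":0,"twist":0.23},{"x":0.42,"y":-0.55,"z":0,"twist":0.25},{"x":0.48,"y":-0.63,"z":0,"twist":0.27},{"x":0.54,"y":-0.71,"z":0,"twist":0.28},{"x":0.6,"y":-0.79,"z":0,"twist":0.29},{"x":0.66,"y":-0.87,"z":0,"twist":0.29}]' 100 20 &&
python3 -m pendant '[{"x":0.06,"y":-0.08,"z":0,"twist":0},{"x":0.11,"y":-0.15,"z":0,"twist":0},{"x":0.16,"y":-0.2,"z":0,"twist":0},{"x":0.19,"y":-0.24,"z":-0.01,"twist":0},{"x":0.2,"y":-0.26,"z":-0.03,"twist":0},{"x":0.205,"y":-0.27,"z":-0.06,"twist":0},{"x":0.205,"y":-0.27,"z":-0.08,"twist":0},{"x":0.205,"y":-0.27,"z":-0.09,"twist":0},{"x":0.205,"y":-0.27,"z":-0.09,"twist":0},{"x":0.205,"y":-0.27,"z":-0.09,"twist":0}]'
python3 - <<'E'
from m import *
im,d,p=snap('wrist','wrist2'); s=observe(); print(s['eef_pos'],s['orientation'],s['joints'])
P,im,d=cloud('wrist2'); z=P[...,2]
m=(d>0)&(np.abs(P[...,0]-.5)<.14)&(np.abs(P[...,1]-.11)<.05)
print('zmax',np.percentile(z[m],99.5))
for a in(.095,.1,.105,.11,.115,.12,.125): 
  k=m&(z>a)&(z<a+.005)
  if k.sum()>10: print(a,*line(P[k]))
E
```

```text
time: 1.2
eef_pos: [0.451, 0.2205, 0.4048]
orientation: [-0.07, 0.998, 0.0, 0.0]
ft_force: [1.2, 0.8, 0.1]
grip_width: 0.0853
grasp_force: 0.0
time: 2.03
eef_pos: [0.5318, 0.115, 0.3686]
orientation: [-0.07, 0.998, 0.0, -0.0]
ft_force: [-0.4, 0.6, -1.0]
grip_width: 0.0855
grasp_force: 0.0
[0.53206692 0.1150494  0.36901656] [-7.04047098e-02  9.97518502e-01  7.09395309e-05  9.64458309e-05] [ 2.12919833e-01  2.26426497e-01 -2.44379269e-01  1.09977948e+00
  1.13055964e-04  7.19938360e-02]
zmax 0.2985763662929015
0.12 [0.5022 0.1095] yaw 8.15 len 0.1754 wid 0.0083 296
0.125 [0.5016 0.1093] yaw 8.0 len 0.1738 wid 0.0074 2670
```

View pics/wrist2.png

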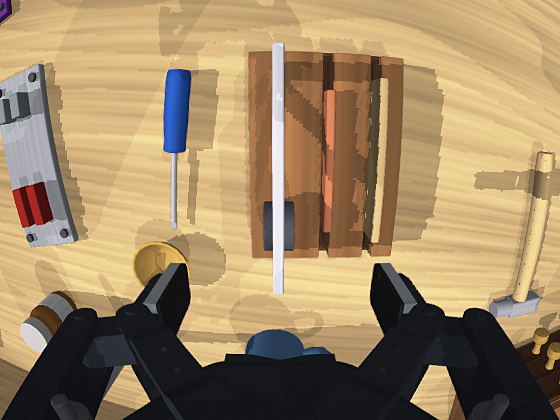

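The wrist view from above shows the rail from (278,43) to (278,293) with the boss at (279,225), robot side up. The rail matches 180 mm length, yaw 8.05° and top z ≈ 0.127, so the grip point is (0.5305, 0.1134, 0.115). Next I descend, then close.

```bash
python3 -m pendant '[{"x":-0.004,"y":-0.004,"z":-0.02,"twist":0},{"x":-0.004,"y":-0.004,"z":-0.05,"twist":0},{"x":-0.004,"y":-0.004,"z":-0.09,"twist":0},{"x":-0.004,"y":-0.004,"z":-0.13,"twist":0},{"x":-0.004,"y":-0.004,"z":-0.17,"twist":0},{"x":-0.004,"y":-0.004,"z":-0.2,"twist":0},{"x":-0.004,"y":-0.004,"z":-0.225,"twist":0},{"x":-0.004,"y":-0.004,"z":-0.24,"twist":0},{"x":-0.004,"y":-0.004,"z":-0.248,"twist":0},{"x":-0.004,"y":-0.004,"z":-0.248,"twist":0},{"x":-0.004,"y":-0.004,"z":-0.248,"twist":0}]' &&
python3 -m pendant '[{"x":0,"y":0,"z":0,"twist":0},{"x":0,"y":0,"z":0,"twist":0},{"x":0,"y":0,"z":0,"twist":0},{"x":0,"y":0,"z":0,"twist":0},{"x":0,"y":0,"z":0,"twist":0},{"x":0,"y":0,"z":0,"twist":0},{"x":0,"y":0,"z":0,"twist":0},{"x":0,"y":0,"z":0,"twist":0},{"x":0,"y":0,"z":0,"twist":0},{"x":0,"y":0,"z":0,"twist":0},{"x":0,"y":0,"z":0,"twist":0},{"x":0,"y":0,"z":0,"twist":0}]' 0 40 &&
python3 -m pendant '[{"x":0,"y":0,"z":0,"twist":0},{"x":0,"y":0,"z":0,"twist":0},{"x":0,"y":0,"z":0,"twist":0},{"x":0,"y":0,"z":0,"twist":0}]' 0 80
python3 - <<'E'
from m import *
snap('side','side3'); s=observe(); print(s['eef_pos'],s['wrist_torque'],s['grip_width'])
E
```

```text
time: 3.0
eef_pos: [0.531, 0.1128, 0.27]
orientation: [-0.07, 0.998, 0.0, 0.0]
ft_force: [0.4, 0.6, -0.1]
grip_width: 0.0855
grasp_force: 0.0
time: 4.0
eef_pos: [0.5308, 0.1128, 0.2697]
orientation: [-0.07, 0.998, 0.0, 0.0]
ft_force: [0.4, 0.3, 2.6]
grip_width: 0.0075
grasp_force: 40.1
time: 4.33
eef_pos: [0.5308, 0.1128, 0.2697]
orientation: [-0.07, 0.998, 0.0, 0.0]
ft_force: [-1.3, 0.4, 5.5]
grip_width: 0.0068
grasp_force: 78.6
[0.53079101 0.11278409 0.26971458] [0.36331313 0.28582208 0.05412958] 0.006389802515166259
```

```bash
python3 -m pendant '[{"x":0,"y":0,"z":0.005,"twist":0},{"x":0,"y":0,"z":0.012,"twist":0},{"x":0,"y":0,"z":0.022,"twist":0},{"x":0,"y":0,"z":0.034,"twist":0},{"x":0,"y":0,"z":0.046,"twist":0},{"x":0,"y":0,"z":0.058,"twist":0},{"x":0,"y":0,"z":0.07,"twist":0},{"x":0,"y":0,"z":0.082,"twist":0},{"x":0,"y":0,"z":0.094,"twist":0},{"x":0,"y":0,"z":0.104,"twist":0},{"x":0,"y":0,"z":0.11,"twist":0},{"x":0,"y":0,"z":0.11,"twist":0}]' && 
python3 -m pendant '[{"x":0,"y":0,"z":0.01,"twist":0},{"x":0,"y":0,"z":0.025,"twist":0},{"x":0,"y":0,"z":0.045,"twist":0},{"x":0,"y":0,"z":0.065,"twist":0},{"x":0,"y":0,"z":0.085,"twist":0},{"x":0,"y":0,"z":0.105,"twist":0},{"x":0,"y":0,"z":0.125,"twist":0},{"x":0,"y":0,"z":0.14,"twist":0},{"x":0,"y":0,"z":0.15,"twist":0},{"x":0,"y":0,"z":0.15,"twist":0},{"x":0,"y":0,"z":0.15,"twist":0}]'
python3 - <<'E'
from m import *
s=observe(); print(s['eef_pos'],s['ft_force'],s['wrist_torque'],s['grip_width'])
for n in('side','scene','wrist'): snap(n,n+'4')
P,im,d=cloud('wrist4'); z=P[...,2]
K=np.load('pics/wrist4.npz')['mtx']
# fixture
m=(d>0)&(P[...,0]>.38)&(P[...,0]<.7)&(P[...,1]>-.32)&(P[...,1]<-.1)
print('base',*line(P[m&(z>.008)&(z<.017)])); im=im.astype(int)
t=m&(z>.028)&(z<.04); r=t&(im[...,0]>1.8*im[...,1])
for k in(r,t&~r): print('blk',*line(P[k]),z[k].mean() if k.any() else 0)
s=cv2.imread('pics/side4.png')[130:310,220:380]; t=cv2.imread('pics/scene4.png')[150:300,180:370]
cv2.imwrite('pics/crop4.png',np.hstack([cv2.resize(s,(400,450),interpolation=2),cv2.resize(t,(400,450*1),interpolation=2)]))
E
```

```text
time: 5.38
eef_pos: [0.531, 0.1128, 0.3142]
orientation: [-0.07, 0.998, 0.0, 0.001]
ft_force: [-0.0, 0.2, -6.4]
grip_width: 0.0069
grasp_force: 77.9
time: 6.3
eef_pos: [0.5308, 0.1127, 0.3736]
orientation: [-0.07, 0.998, -0.0, 0.0]
ft_force: [-0.3, 0.2, -6.2]
grip_width: 0.0068
grasp_force: 78.0
[0.53075934 0.11272984 0.37359877] [-0.30804261  0.22540463 -6.16991019] [-0.03071943 -0.00267679 -0.04332867] 0.006825994315086382
base [ 0.5372 -0.1963] yaw 16.34 len 0.225 wid 0.086 6229
blk [ 0.5918 -0.1902] yaw -79.02 len 0.0448 wid 0.0476 837 0.033049934982563596
blk [ 0.5368 -0.2123] yaw 8.53 len 0.1629 wid 0.0431 537 0.03296420309272656
```

View pics/crop4.png

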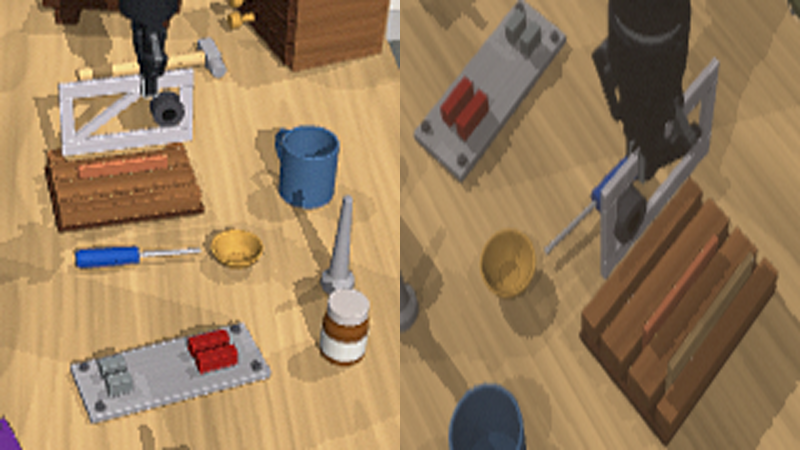

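The side and scene views show the bracket lifted clear and level. The oak and copper pieces are still in the rack, and the measured wrist moment is close to zero. Before carrying I check where the tall things stand along the route.

Run:
```python
from m import *
for f in('scene0','side0'):
    P,im,d=cloud(f); z=P[...,2]
    m=(d>0)&(P[...,0]>.6)&(P[...,0]<.95)&(abs(P[...,1])<.35)&(z>.045)&(z<.25)
    n,l,st,c=cv2.connectedComponentsWithStats(m.astype('uint8'))
    for i in range(1,n):
        if st[i,4]>25: Q=P[l==i]; print(f,c[i].round(),Q.min(0).round(3),Q.max(0).round(3))
```

```text
scene0 [159. 208.] [ 0.728 -0.206  0.045] [ 0.782 -0.15   0.091]
scene0 [173. 235.] [ 0.759 -0.065  0.046] [ 0.78  -0.049  0.154]
scene0 [223. 298.] [0.72  0.101 0.045] [0.799 0.207 0.094]
side0 [343. 191.] [0.723 0.093 0.045] [0.802 0.207 0.096]
side0 [357. 223.] [ 0.762 -0.074  0.045] [ 0.785 -0.054  0.159]
side0 [358. 256.] [ 0.731 -0.21   0.045] [ 0.785 -0.156  0.091]
```

The route is clear, since everything tall is at x > 0.72. Next I carry at the present height.

```bash
python3 -m pendant '[{"x":0,"y":-0.01,"z":0,"twist":0},{"x":0.004,"y":-0.03,"z":0,"twist":0.003},{"x":0.008,"y":-0.06,"z":0,"twist":0.006},{"x":0.013,"y":-0.1,"z":0,"twist":0.01},{"x":0.018,"y":-0.145,"z":0,"twist":0.015},{"x":0.023,"y":-0.19,"z":0,"twist":0.02},{"x":0.028,"y":-0.235,"z":0,"twist":0.025},{"x":0.034,"y":-0.28,"z":0,"twist":0.03},{"x":0.04,"y":-0.325,"z":0,"twist":0.035},{"x":0.045,"y":-0.37,"z":0,"twist":0.04},{"x":0.05,"y":-0.415,"z":0,"twist":0.045},{"x":0.055,"y":-0.46,"z":0,"twist":0.05}]' &&
python3 -m pendant '[{"x":0.005,"y":-0.045,"z":0,"twist":0.005},{"x":0.01,"y":-0.09,"z":0,"twist":0.01},{"x":0.015,"y":-0.135,"z":0,"twist":0.014},{"x":0.02,"y":-0.18,"z":0,"twist":0.017},{"x":0.025,"y":-0.22,"z":0,"twist":0.02},{"x":0.029,"y":-0.255,"z":0,"twist":0.022},{"x":0.032,"y":-0.285,"z":0,"twist":0.022},{"x":0.035,"y":-0.305,"z":0,"twist":0.022},{"x":0.035,"y":-0.317,"z":0,"twist":0.022},{"x":0.035,"y":-0.32,"z":0,"twist":0.022},{"x":0.035,"y":-0.32,"z":0,"twist":0.022},{"x":0.035,"y":-0.32,"z":0,"twist":0.022}]'
python3 - <<'E'
from m import *
s=observe(); print(s['eef_pos'],s['orientation'],s['ft_force'],s['wrist_torque'],s['grip_width'])
for n in('side','scene','wrist'): snap(n,n+'5')
for f in('side5','scene5','wrist5'):
    P,im,d=cloud(f); z=P[...,2]; im=im.astype(int)
    m=(d>0)&(P[...,0]>.38)&(P[...,0]<.7)&(P[...,1]>-.32)&(P[...,1]<-.1)
    print(f)
    for nm,k in(('base',(z>.006)&(z<.019)),('red',(z>.028)&(z<.04)&(im[...,0]>1.8*im[...,1])),('grey',(z>.028)&(z<.04)&(im[...,0]<1.5*im[...,1])),('rail',(z>.19)&(z<.235)),('railtop',(z>.224)&(z<.237)),('lowbar',(z>.11)&(z<.135))):
        if (m&k).sum()>20: print(nm,*line(P[m&k]),P[m&k][:,2].max().round(3))
t=np.hstack([cv2.imread('pics/wrist5.png'),cv2.copyMakeBorder(cv2.resize(cv2.imread('pics/side5.png')[150:310,220:380],(240,240)),0,180,0,0,0)])
cv2.imwrite('pics/v5.png',t)
E
```

```text
time: 7.45
eef_pos: [0.5526, -0.0729, 0.3733]
orientation: [-0.109, 0.994, -0.0, -0.0]
ft_force: [0.3, 0.1, -7.0]
grip_width: 0.0068
grasp_force: 78.0
time: 8.45
eef_pos: [0.5667, -0.1988, 0.3734]
orientation: [-0.126, 0.992, 0.0, -0.0]
ft_force: [0.4, -0.6, -6.2]
grip_width: 0.0064
grasp_force: 78.1
[ 0.56667251 -0.19876013  0.37344443] [-1.26347045e-01  9.91986062e-01  2.64561212e-04 -7.79067979e-05] [ 0.40157842 -0.6291083  -6.16696442] [-0.00091172 -0.03088333  0.01718626] 0.0064422912087229445
side5
base [ 0.5436 -0.2145] yaw 13.54 len 0.2287 wid 0.0947 1375 0.019
red [ 0.5938 -0.193 ] yaw 89.04 len 0.0516 wid 0.0507 163 0.04
grey [ 0.4746 -0.2259] yaw -71.06 len 0.0458 wid 0.0284 96 0.039
rail [ 0.5411 -0.209 ] yaw 13.84 len 0.1785 wid 0.0209 595 0.234
railtop [ 0.5405 -0.2089] yaw 13.53 len 0.1762 wid 0.0209 176 0.236
lowbar [ 0.54   -0.2086] yaw 14.39 len 0.1758 wid 0.0086 257 0.135
scene5
base [ 0.537 -0.201] yaw 15.33 len 0.2279 wid 0.0888 1414 0.019
red [ 0.5924 -0.1897] yaw 87.31 len 0.05 wid 0.051 163 0.038
grey [ 0.5313 -0.2151] yaw 8.14 len 0.157 wid 0.0451 109 0.038
rail [ 0.5371 -0.2028] yaw 14.74 len 0.1773 wid 0.0236 541 0.235
railtop [ 0.5373 -0.2037] yaw 14.91 len 0.1772 wid 0.0241 182 0.237
lowbar [ 0.5382 -0.2025] yaw 14.31 len 0.1755 wid 0.0055 227 0.135
wrist5
base [ 0.5387 -0.2069] yaw 16.41 len 0.2229 wid 0.0874 11379 0.019
red [ 0.5911 -0.1924] yaw -77.29 len 0.0438 wid 0.0482 1031 0.036
grey [ 0.4915 -0.2425] yaw -40.73 len 0.098 wid 0.043 760 0.037
rail [ 0.5273 -0.2091] yaw 14.55 len 0.1428 wid 0.0277 9320 0.235
railtop [ 0.5273 -0.2091] yaw 14.55 len 0.1432 wid 0.0176 8461 0.237
```

View pics/v5.png

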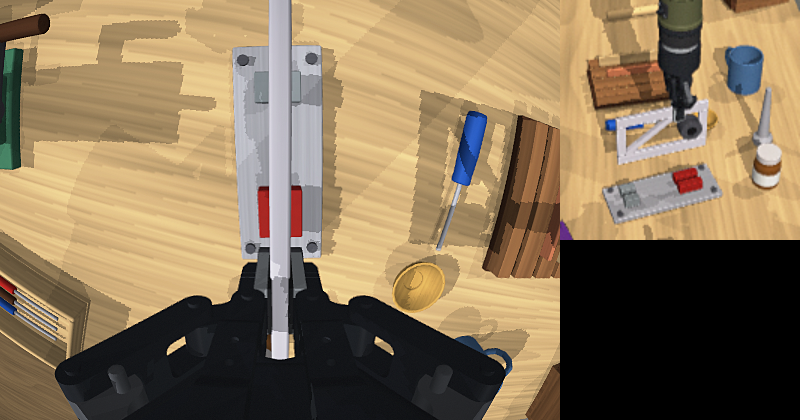

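The wrist view shows the rail over the gap. The base corner holes are at about (243,60), (312,58), (250,247) and (311,247), and the red blocks are centred near (280,212). The rail line seen by the wrist camera agrees with the TCP. Next I refine the fixture pose.

Run:
```python
from m import *
for f in('side0','scene0','wrist2','wrist4','side5','scene5','wrist5'):
    P,im,d=cloud(f); z=P[...,2]; im=im.astype(int)
    m=(d>0)&(P[...,0]>.38)&(P[...,0]<.7)&(P[...,1]>-.32)&(P[...,1]<-.1)&(z>.008)&(z<.015)
    mm=cv2.morphologyEx(m.astype('uint8'),cv2.MORPH_OPEN,np.ones((3,3)))>0
    Q=P[mm][:,:2].astype('float32'); r=cv2.minAreaRect(Q*1000); 
    c=np.array(r[0])/1000; a=r[2] if r[1][0]>r[1][1] else r[2]-90
    if f=='wrist2': print(f,'zmean',z[mm].mean())
    print(f,c.round(4),np.round(r[1],1),'yaw',round(a,2))
# holes in wrist5
z5=np.load('pics/wrist5.npz'); K=z5['mtx'];R=cv2.Rodrigues(z5['rvec'])[0]; C=-R.T@z5['tvec'].ravel()
g=cv2.cvtColor(z5['im'],cv2.COLOR_RGB2GRAY).astype(float)
H=[]
for u,v in((243,60),(312,58),(311,247),(250,247)):
    w=g[v-8:v+9,u-8:u+9]; 
    k=(w<np.percentile(w,50)*.62); yy,xx=np.nonzero(k); 
    u2,v2=(u-8+xx.mean(),v-8+yy.mean())
    x,y=(u2-K[0,2])/K[0,0],(v2-K[1,2])/K[1,1]; r=np.hypot(x,y); ray=R.T@np.array([x/r*np.sin(r),y/r*np.sin(r),np.cos(r)])
    X=C+ray*(.012-C[2])/ray[2]; H.append(X[:2]); print(round(u2,1),round(v2,1),k.sum(),X.round(4))
H=np.array(H); print('centre',H.mean(0).round(4)); 
for a,b in((0,3),(1,2)): e=H[b]-H[a]; print(np.degrees(np.arctan2(e[1],e[0])),np.linalg.norm(e))
for a,b in((0,1),(3,2)): e=H[b]-H[a]; print(np.degrees(np.arctan2(e[1],e[0]))-90,np.linalg.norm(e))
```

```text
side0 [ 0.5419 -0.2072] [228.6  92.1] yaw 15.08
scene0 [ 0.5386 -0.2069] [227.6  92.9] yaw 15.59
wrist2 zmean 0.011802676271300463
wrist2 [ 0.5397 -0.2061] [229.9  91.9] yaw 15.62
wrist4 [ 0.5402 -0.2064] [230.6  92.7] yaw 15.78
side5 [ 0.5409 -0.2062] [227.1  93.4] yaw 15.72
scene5 [ 0.5375 -0.2053] [228.   89.2] yaw 15.37
wrist5 [ 0.5401 -0.2067] [230.   90.8] yaw 15.74
242.7 59.9 86 [ 0.4527 -0.2665  0.012 ]
311.2 58.2 78 [ 0.434  -0.2006  0.012 ]
311.6 246.6 91 [ 0.6277 -0.1463  0.012 ]
250.5 248.1 86 [ 0.6464 -0.2116  0.012 ]
centre [ 0.5402 -0.2063]
15.802353355705987 0.20132248941177938
15.67284997379338 0.20116638338188564
15.865047602748234 0.06844235664679732
15.997455741976339 0.06798802181719117
```

The holes and the outline agree: fixture at (0.5401, −0.2065) with yaw 15.75°. The TCP target is (0.568, −0.1986), with a further 1.2° of turn and 32 mm lower.

```bash
python3 -m pendant '[{"x":0.001,"y":0,"z":-0.005,"twist":0.003},{"x":0.002,"y":0,"z":-0.015,"twist":0.006},{"x":0.003,"y":0,"z":-0.027,"twist":0.01},{"x":0.003,"y":0,"z":-0.04,"twist":0.014},{"x":0.003,"y":0,"z":-0.053,"twist":0.014},{"x":0.003,"y":0,"z":-0.065,"twist":0.014},{"x":0.003,"y":0,"z":-0.074,"twist":0.014},{"x":0.003,"y":0,"z":-0.079,"twist":0.014},{"x":0.003,"y":0,"z":-0.08,"twist":0.014},{"x":0.003,"y":0,"z":-0.08,"twist":0.014},{"x":0.003,"y":0,"z":-0.08,"twist":0.014},{"x":0.003,"y":0,"z":-0.08,"twist":0.014}]'
python3 - <<'E'
from m import *
s=observe(); print(s['eef_pos'],s['orientation'],s['ft_force'],s['wrist_torque'],np.abs(s['qd']).max())
q=s['orientation']; print('yaw',2*np.degrees(np.arctan2(q[1],q[0]))-180)
for n in('side','scene'):
    snap(n,n+'6'); P,im,d=cloud(n+'6'); z=P[...,2]; im=im.astype(int)
    m=(d>0)&(P[...,0]>.42)&(P[...,0]<.66)&(abs(P[...,1]-(-.2065+(P[...,0]-.54)*.282))<.02)
    for nm,k in(('railtop',(z>.192)&(z<.203)),('lowbar',(z>.082)&(z<.1))): print(nm,*line(P[m&k]))
    # level: low edge z against along-axis; top edge
    w=np.array([np.cos(.275),np.sin(.275)]); t=(P[...,:2]-[.54,-.2065])@w
    b=m&(z>.06)&(z<.215)
    e=[(a,np.percentile(z[b&(abs(t-a)<.006)],[2,98]).round(4)) for a in(-.08,-.05,.0,.075) if (b&(abs(t-a)<.006)).sum()>5]
    print(n,e)
    dark=b&(im.max(-1)<75)&(abs(t-.055)<.03)&(z<.16); print('boss',t[dark].min().round(4),t[dark].max().round(4),z[dark].min().round(3),z[dark].max().round(3),dark.sum())
a=[cv2.resize(cv2.imread(f'pics/{n}6.png')[y:y+130,x:x+130],(390,390),interpolation=2) for n,x,y in(('side',225,190),('scene',160,100))]
cv2.imwrite('pics/v6.png',np.hstack(a))
E
```

```text
time: 9.6
eef_pos: [0.5681, -0.1993, 0.3419]
orientation: [-0.137, 0.991, -0.0, 0.0]
ft_force: [-0.0, 0.6, -5.8]
grip_width: 0.0065
grasp_force: 78.1
[ 0.56808626 -0.1993246   0.34186385] [-1.36981544e-01  9.90573551e-01 -1.59468585e-04  2.65910873e-04] [-0.00742842  0.64180684 -5.81936618] [-0.0674052   0.00241817  0.04602115] 0.0011578236857378188
yaw 15.746437969529836
railtop [ 0.5428 -0.2091] yaw 15.07 len 0.1773 wid 0.0195 174
lowbar [ 0.5429 -0.2097] yaw 15.86 len 0.1767 wid 0.009 199
side [(-0.08, array([0.0875, 0.1989])), (-0.05, array([0.0887, 0.2   ])), (0.0, array([0.0865, 0.1988])), (0.075, array([0.0881, 0.1995]))]
boss 0.0339 0.0754 0.124 0.16 102
railtop [ 0.5389 -0.2055] yaw 15.78 len 0.1765 wid 0.0222 171
lowbar [ 0.5377 -0.2043] yaw 15.61 len 0.1791 wid 0.0049 165
scene [(-0.08, array([0.0932, 0.2003])), (-0.05, array([0.0888, 0.201 ])), (0.0, array([0.0872, 0.1768])), (0.075, array([0.0894, 0.199 ]))]
boss 0.0332 0.0764 0.107 0.16 154
```

View pics/v6.png

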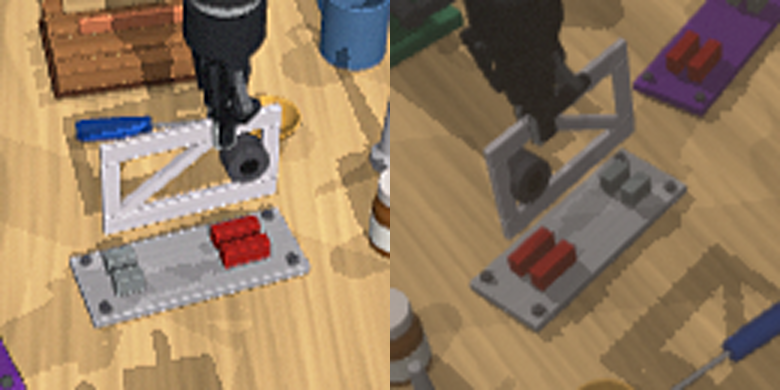

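Both views show the bracket level. The boss spans 33–76 mm along the fixture, so it is centred at 55 mm. The underside is about 50 mm above the blocks. Last comes a sub-millimetre y correction, then settle and hand in.

```bash
python3 -m pendant '[{"x":0,"y":0.001,"z":0,"twist":0},{"x":0,"y":0.0018,"z":0,"twist":0},{"x":0,"y":0.0018,"z":0,"twist":0},{"x":0,"y":0.0018,"z":0,"twist":0},{"x":0,"y":0.0018,"z":0,"twist":0},{"x":0,"y":0.0018,"z":0,"twist":0},{"x":0,"y":0.0018,"z":0,"twist":0},{"x":0,"y":0.0018,"z":0,"twist":0}]' && python3 -c "
from bench import *
print(observe()['eef_pos']); print(close_job())"
```

```text
time: 10.37
eef_pos: [0.568, -0.1985, 0.3415]
orientation: [-0.137, 0.991, 0.0, 0.0]
ft_force: [-0.4, 0.4, -5.6]
grip_width: 0.0066
grasp_force: 78.1
[ 0.56796805 -0.19854058  0.34147834]
the job is handed in; nothing more can be done
None
```

The job is handed in at 10.4 s: the bracket is held level and still about 5 cm above the guide blocks, lined up to within about 1 mm with the boss over the red blocks, and nothing else was disturbed in the views I took.

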